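# Crank the extractor's filter scraper round to the spout, then hold the purge dial

### The arm

A 6-joint arm with a two-finger parallel gripper is mounted at the origin on the work surface. World frame = base frame: x ahead of the robot, y to its left, z up, the work surface at z = 0. Lengths are in m, angles in rad, forces in N, time in s.
With the tool pointing down it reaches from about 0.325 to 0.775 m from the base axis. Payload 5.5 kg.
Tool frame: the origin (TCP) lies at the very end of the fingers, on their centre line; the grasp point (between the pads) lies 19 mm behind it (r.pinch_z is the distance from the TCP to the grasp point, in m); z points along the fingers, y is the direction in which the jaws open and shut (so a half turn about z gives the same grasp; the last joint's range is limited). The gripper opens to 85 mm and grips with 20 to 120 N. Pads are 22 mm wide; open, the fingers measure 114 mm over their backs; the gripper's body (76 mm by 85 mm) begins 54 mm behind the grasp point. The pads swing forward as they close: fully open they stand 13 mm farther back than shut.
Start: joints at [-1.356, 0.091, 1.231, -0, 1.82, -0.057], TCP at [0.161, -0.578, 0.231] pointing down, gripper open.
Joint ranges: [-2.87, 2.87], [-0.86, 2.18], [0.17, 2.46], [-1.51, 4.65], [0.06, 2.69], [-2.65, 2.65]. Speed limits (rad/s): [2.57, 2.57, 3.01, 3.14, 3.14, 3.14].

### API

Orientations are given as [roll, pitch, yaw] about the fixed x, y, z axes, in that order (R = Rz(yaw) Ry(pitch) Rx(roll)).
In Python, from plant import read_state, vision, order, r gives the robot as it stands. The module is installed in compiled form; this text tells all that it offers.
- The arm moves only by the tool move_arm, never from a script. Its argument "deltas" is text: rows parted by semicolons, each of 7 numbers parted by spaces: the turn, a rotation vector about the tool's x, y, z in rad, then the shift along the tool's x, y, z in m, then the closure, from 0 (fully open) to 1 (shut). A call has 1 to 8 rows; each row is the pose to reach, as a shift and turn from the pose commanded when the call began, along the tool's axes at that moment; what a row does not reach only later rows make up. A row lasts 1/12 s, in which the tool goes at most 41.7 mm and 7.16 degrees, less where a joint would pass 70% of its speed; a pose out of reach is approached as far as the arm can. A call with a gripper value outside its range is refused whole. The fingers move at their own pace and stop on an object; the grip force is fixed at half the most. Time passes only in rows, so rows that repeat a pose let the fingers close. It gives the time, the measured TCP pose, the force and the opening at its end, in the units of the state.
- read_state(): the state, without advancing time (a new reading comes with each control period).
- vision.capture(name): name is "scene" or "top"; returns (picture, depth): 400x640x3 uint8, red, green, blue; 400x640 float32, m along the optical axis (not along the pixel's ray), 0 where there is no reading.
- vision.camera_model(name): a dict with "fx", "fy", "cx", "cy" (pixels), "k1" (the pictures are not rectified: a ray, as slopes to the right and down, at radius r is drawn at 1 + k1 r^2 times it, then the intrinsics apply), "R" (3x3) and "t" (3): a world point X has camera coordinates R X + t. Camera axes: x right, y down, z forward; pixel columns grow to the right and rows downward; lengths in m; the calibration is good to about 2 mm. A picture is of the moment at which its call begins. camera_model takes no time and is no camera call.
- order.sign_off(): hands the job in, once; it reports no verdict.
The state is a dict: "t": time; "joint_pos": joint angles; "qd": joint speeds; "tau": joint torques, N m; "position": TCP position; "tcp_rot": TCP orientation; "contact_force": force on the tool from outside, world axes, zero at the start; "torque": the same for the moment, N m; "gripper_width": finger opening in m.
Only numpy, scipy, OpenCV 4.12 (cv2) and the standard library are available. Lean on these libraries where they do the work, as an engineer would, in place of code of your own. Each camera call takes 0.05 s, during which the arm holds its last target.

### The job

Clear the dust extractor's motor filter: crank the handwheel on the round white housing clockwise (seen from above) until its upright handle first stands right over the dust spout, where the scraper drops the dust towards the basin, and leave it there. Then turn the spring-return dial on the grey control box clockwise, past its first two clicks to the third, the purge position, and finish while still holding it there with the gripper, because it springs back to off when let go. Leave the other things on the bench where they are.

Things in the scene. Friction and masses are not known exactly. Their poses are not given: they have to be found in the camera images.
- housing: Dust extractor fixed to the bench, left or right of the control box, yaw varies: squat white round filter housing 188 mm wide, 118 mm high without wheel, grey ribbed twist-lock ring (stays locked). Origin: centre of its foot, on the bench; z up. Dust spout (white pipe, grey downturned end) along its +x, to 141 mm from the axis, 62 mm high; grey suction pipe along -x, to 146 mm, 53 mm high.
- wheel_axis (a point): Centre of the black handwheel, on the housing's upright axis, 136 mm above the bench; has the housing's axes (x towards the spout). The wheel lies level: rim circle 50 mm radius, 12 mm thick (top at 142 mm), three spokes, hub top at 151 mm.
- wheel_handle (a point): Point on the axis of the handwheel's upright handle, 169 mm above the bench, 50 mm from the wheel's axis; x points outwards from that axis. The handle is round, 22 mm in diameter, fixed to the wheel (does not spin on its own), straight from 152 to 186 mm above the bench, top at 195 mm.
- wheel (a joint): Handwheel angle in rad, growing clockwise seen from above. Handle right over the spout (housing's +x) at 6.283; it starts at 1.4 to 3.0 (so far clockwise past the spout), leaving 3.3 to 4.9 rad to crank. No stops or clicks on the way; friction about 0.12 Nm (2 to 3 N at the handle); stays where it is left.
- control_box: The extractor's control box, grey, fixed to the bench, place and yaw vary: 112 x 152 mm (its x, y), top at 83 mm; origin: centre of its underside, on the bench; z up. Conduit stub into the bench on its -x side (to 100 mm from the origin). On top the dial in a bright round plate marked with a bar (off) and one, two and three dots (the clicks).
- dial_bar: Black bar grip of the dial, on an upright axis at the middle of the box's top: 50 mm long (its x), 14 mm thick (its y), from 92.5 to 123.5 mm above the bench, over a round skirt 56 mm wide. Origin on the axis, 83.5 mm above the bench; x towards the end with the white pointer line, z up. At off the pointer stands 0.63 rad anticlockwise of the box's +x.
- dial_grip (a point): Point on the dial's axis in the middle of the bar grip, 109.5 mm above the bench; axes as the bar's.
- dial (a joint): Dial angle in rad, growing clockwise seen from above: off 0 (stop), first click 0.42, second 0.84, third (purge) 1.26, end stop 1.34. Its spring pulls towards off with 0.08 Nm at off to 0.15 Nm at the third; the clicks add up to about 0.05 Nm and do not hold it: let go anywhere, it turns back to off.
- basin: Bystander: shallow white enamel basin, 170 mm across, 28 mm high, loose under the spout; origin centre of its underside.
- brush_bar: Bystander: charcoal brush roller, 270 mm long (x), 45 mm thick, lying loose on the outer left; origin on the bench below its middle.
- crevice_tool: Bystander: metal crevice tool, 200 mm long (x), 32 mm thick, lying loose between the housing and the control box; origin on the bench below its middle.
- cartridge: Bystander: spare pleated filter cartridge, 69 mm across, 60 mm high, standing loose behind the control box (its +x side); origin centre of its underside.
- screwdriver: Bystander: black-handled screwdriver, 190 mm long (x), lying loose on the outer right; origin on the bench below its middle.
- jar: Bystander: glass jar with metal cap, 60 mm across, 75 mm high, on the outer right; origin centre of its underside.
- mug: Bystander: white mug, 78 mm across, 88 mm high, on the outer left; origin centre of its underside.

How it is judged:
By the outcome, as a careful person would: the job done as asked, in the order asked, and still so for the second after the job is handed in, while the arm keeps its last pose, push and grip.
It also fails if it takes over 72 s, if anything falls off the work surface, if the arm or the gripper's body presses on something with over 40 N, if the wrist force passes 120 N, or if a joint passes its speed limit or range.

## Working session

There is one attempt and no reset: what is moved stays moved. The work goes in short steps, Python scripts to look and compute and a tool call to move; the robot and the scene stay as the last step left them, time stands still between calls to the robot, and variables do not carry over. Pictures are saved under pics/ and viewed, and the job is handed in when it is done.

Besides the shell and the picture viewer there is one more tool, called after "Request:" as name(argument=value, ...), one argument or row to a line, values as JSON. move_arm: Moves the arm, as the interface text tells. Its arguments: {"type":"object","properties":{"deltas":{"type":"string"}},"required":["deltas"]}

```bash
mkdir -p pics; cat > h.py <<'E'
import numpy as np, cv2
from plant import read_state, vision, order, r
def cap(n,f):
    p,d=vision.capture(n); cv2.imwrite(f'pics/{f}.png',p[:,:,::-1]); np.savez(f'pics/{f}.npz',p=p,d=d); return p,d
def world(n,d):
    m=vision.camera_model(n); H,W=d.shape
    K=np.array([[m['fx'],0,m['cx']],[0,m['fy'],m['cy']],[0,0,1]])
    v,u=np.mgrid[:H,:W]
    s=cv2.undistortPoints(np.stack([u.ravel(),v.ravel()],1).astype(np.float64)[:,None],K,np.array([m['k1'],0,0,0,0.]))[:,0]
    z=d.ravel(); c=np.stack([s[:,0]*z,s[:,1]*z,z],1)
    X=(c-np.array(m['t']))@np.array(m['R']); X[z==0]=np.nan
    return X.reshape(H,W,3)
E
python3 - <<'E'
from h import *
for n in('scene','top'):
    p,d=cap(n,n+'0'); X=world(n,d); m=vision.camera_model(n); print(n,-np.array(m['R']).T@m['t'],m['k1'],m['fx'])
s=read_state(); print({k:np.round(v,3) for k,v in s.items()}, r.pinch_z)
E
```

```text
scene [1.47377314 0.27162715 1.28972723] -0.05138595759809048 507.40573365969567
top [ 0.47278187 -0.00955136  1.16843629] -0.06773777938307349 367.1829288966925
{'t': np.float64(0.1), 'joint_pos': array([-1.356,  0.092,  1.232, -0.   ,  1.82 , -0.057]), 'qd': array([ 0.   , -0.002, -0.004,  0.   , -0.   , -0.   ]), 'tau': array([ 4.0000e-03, -4.6022e+01, -4.1922e+01,  0.0000e+00,  1.1000e-02,
       -0.0000e+00]), 'position': array([ 0.161, -0.578,  0.23 ]), 'tcp_rot': array([-3.14 , -0.   ,  0.272]), 'contact_force': array([-0.278, -0.254, -0.192]), 'torque': array([-0.067,  0.004, -0.071]), 'gripper_width': np.float64(0.086)} 0.0187
```

```bash
ls pics
```

```text
scene0.npz
scene0.png
top0.npz
top0.png
```

View pics/scene0.png

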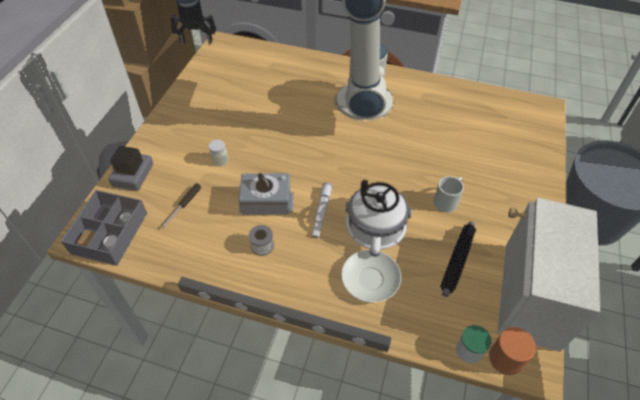

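View pics/top0.png

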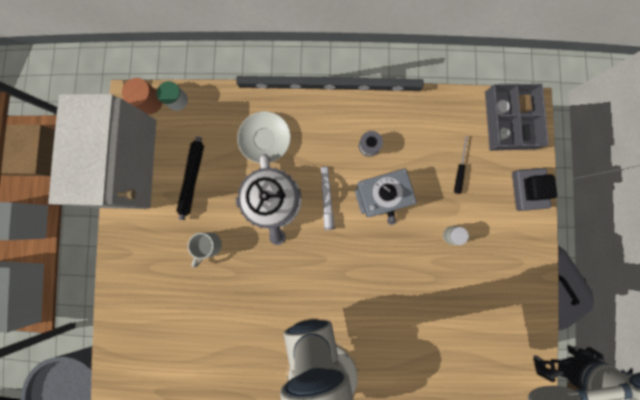

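Overview: the housing is at top px (267,197) with its spout at (265,160), above the basin at (264,137). The control box is at (386,193). I'll zoom in and measure.

```bash
python3 - <<'E'
from h import *
p=np.load('pics/top0.npz'); X=world('top',p['d']); np.save('pics/X.npy',X)
im=p['p'][:,:,::-1]
a=cv2.resize(im[145:250,225:325],(0,0),fx=4,fy=4,interpolation=cv2.INTER_CUBIC)
b=cv2.resize(im[145:250,340:435],(0,0),fx=4,fy=4,interpolation=cv2.INTER_CUBIC)
cv2.imwrite('pics/z1.png',np.hstack([a,b]))
def reg(u0,u1,v0,v1,z0,z1):
    Y=X[v0:v1,u0:u1].reshape(-1,3); q=Y[(Y[:,2]>z0)&(Y[:,2]<z1)]; return q
q=reg(225,325,150,250,0.128,0.150); c,rad=cv2.minEnclosingCircle((q[:,:2]*1000).astype(np.float32)); print('wheel',c,rad,len(q))
q=reg(225,325,150,250,0.162,0.21); print('handle',np.median(q,0),len(q),q[:,2].max(), q[:,:2].min(0),q[:,:2].max(0))
q=reg(225,325,150,250,0.05,0.125); c,rad=cv2.minEnclosingCircle((q[:,:2]*1000).astype(np.float32)); print(c,rad)
q=reg(345,430,150,230,0.075,0.09); print('box',cv2.minAreaRect((q[:,:2]*1000).astype(np.float32)),len(q))
q=reg(345,430,150,230,0.112,0.14); print('bar',np.median(q,0),q.mean(0),cv2.minAreaRect((q[:,:2]*1000).astype(np.float32)),len(q))
E
```

```text
wheel (550.9132080078125, 174.2235870361328) 57.1662483215332 630
handle [0.55340336 0.1237721  0.19118483] 60 0.1978917809105926 [0.54443901 0.11555691] [0.56357706 0.13564613]
(561.231689453125, 175.59939575195312) 130.8806915283203
box ((575.7604370117188, -179.14535522460938), (112.41373443603516, 153.31756591796875), 17.565717697143555) 1644
bar [ 0.57396225 -0.17847379  0.12291378] [ 0.57472553 -0.17863244  0.12265578] ((575.6488037109375, -179.000732421875), (51.079620361328125, 14.872087478637695), 55.221282958984375) 94
```

View pics/z1.png

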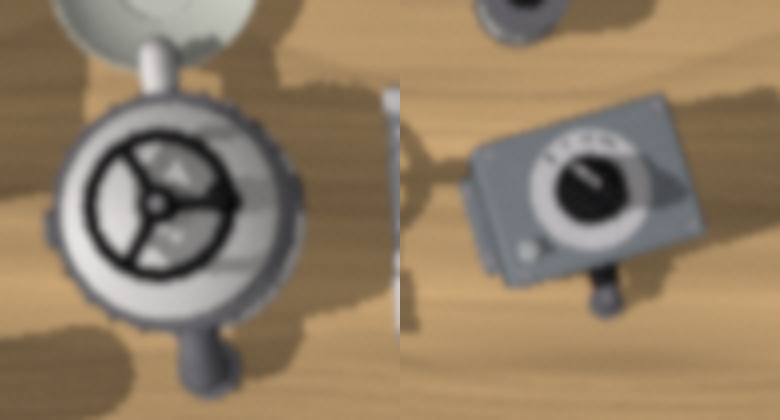

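```bash
python3 - <<'E'
from h import *
from scipy.optimize import least_squares
for n in('top','scene'):
    p=np.load(f'pics/{n}0.npz'); X=world(n,p['d']); img=p['p'].astype(int)
    Y=X.reshape(-1,3); G=img.reshape(-1,3).max(1)
    near=np.hypot(Y[:,0]-.552,Y[:,1]-.174)<.17
    q=Y[near&(Y[:,2]>.134)&(Y[:,2]<.148)&(G<90)]
    f=lambda c:np.hypot(q[:,0]-c[0],q[:,1]-c[1])-.05
    q=q[np.abs(f([.552,.174]))<.012]
    s=least_squares(f,[.552,.174],loss='soft_l1',f_scale=.003); print(n,'rim',s.x,len(q),np.median(q[:,2]))
    C=s.x
    # body circle (lid at height .1-.125 dist<.1)
    hq=Y[near&(Y[:,2]>.155)&(Y[:,2]<.2)&(np.hypot(Y[:,0]-C[0],Y[:,1]-C[1])>.03)]
    s=least_squares(lambda c:np.minimum(np.hypot(hq[:,0]-c[0],hq[:,1]-c[1]),.011)-.009,[.5534,.124]);
    top=hq[hq[:,2]>.187]
    print('handle',hq.mean(0),top.mean(0),len(hq),len(top),np.percentile(hq[:,2],98))
    d=Y-np.array([*C,0]); rr=np.hypot(d[:,0],d[:,1]); ang=np.degrees(np.arctan2(d[:,1],d[:,0]))
    for nm,lo,hi,a0,a1 in(('spout',.100,.140,.035,.07),('suct',.105,.15,.015,.06)):
        m=(rr>lo)&(rr<hi)&(Y[:,2]>a0)&(Y[:,2]<a1)&near
        m&=(np.abs(ang)<40) if nm=='spout' else (np.abs(ang)>140)
        t=Y[m]; print(nm,len(t),t.mean(0),np.median(ang[m]) if nm=='spout' else np.median(ang[m]%360)-180, np.percentile(rr[m],[5,98]),np.percentile(t[:,2],[5,50,98]))
    q=Y[(np.abs(Y[:,0]-.575)<.13)&(np.abs(Y[:,1]+.18)<.13)]
    b=q[(q[:,2]>.077)&(q[:,2]<.089)]; print('box',cv2.minAreaRect((b[:,:2]*1e3).astype(np.float32)))
    b=q[(q[:,2]>.115)&(q[:,2]<.13)]; print('bar',cv2.minAreaRect((b[:,:2]*1e3).astype(np.float32)),np.median(b[:,2]))
E
```

```text
top rim [0.55065732 0.17433532] 324 0.1414552135577528
handle [0.55344874 0.12411061 0.18736616] [0.55418282 0.12518395 0.19228296] 63 47 0.19699834809315755
spout 120 [0.66781053 0.19511879 0.05730046] 9.751820008761781 [0.1018234  0.13749873] [0.04554805 0.05885017 0.06607377]
suct 101 [0.43414469 0.15287769 0.04314415] 10.693621405945464 [0.10669426 0.13299781] [0.02830031 0.04389393 0.05395995]
box ((575.454833984375, -179.24208068847656), (111.7726821899414, 153.31756591796875), 17.565717697143555)
bar ((575.6488037109375, -179.000732421875), (51.079620361328125, 14.872087478637695), 55.221282958984375) 0.12303728423430665
scene rim [0.55332924 0.17496307] 260 0.14131764011708262
handle [0.55885925 0.12479378 0.18008303] [0.55625099 0.12446174 0.19256688] 91 35 0.1974200707017328
spout 151 [0.67293398 0.1952324  0.05421034] 9.668273593060404 [0.10288395 0.13730022] [0.03914911 0.05560605 0.0648636 ]<stdin>:21: RuntimeWarning: Mean of empty slice.
  ret = um.true_divide(
  return _methods._mean(a, axis=axis, dtype=dtype,
  ret = ret.dtype.type(ret / rcount)
Traceback (most recent call last):
IndexError: index -1 is out of bounds for axis 0 with size 0
```

```bash
cat >> h.py <<'E'
import json,os
def axes(y): return np.array([[np.cos(y),np.sin(y),0],[np.sin(y),-np.cos(y),0],[0,0,-1]])
def plan(targets,save=True):
    """targets: (x,y,z,yaw,closure); prints rows for one call from the commanded pose"""
    c=json.load(open('cmd.json')) if os.path.exists('cmd.json') else [0.161,-0.578,0.231,0.272]
    p0=np.array(c[:3]);A=axes(c[3]);out=[]
    for t in targets:
        d=np.round(A@(np.array(t[:3])-p0),4)+0.; w=round(-(t[3]-c[3]),3)+0.
        out.append(f"0 0 {w:g} {d[0]:g} {d[1]:g} {d[2]:g} {t[4]:g}")
    if save: json.dump([*(p0+A.T@d),c[3]-w],open('cmd.json','w'))
    print('; '.join(out)); print('->',np.round([*(p0+A.T@d),c[3]-w],4))
E
python3 - <<'E'
from h import *
a=np.array([.161,-.578,.231,.272]);b=np.array([.555,.1245,.245,4.363])
for k in range(1,6):
    t=a+(b-a)*k/5; plan([(*t,0)])
E
```

```text
0 0 -0.818 0.1136 -0.1142 -0.0028 0
-> [ 0.2397 -0.4375  0.2338  1.09  ]
0 0 -0.818 0.161 0.0049 -0.0028 0
-> [ 0.3185 -0.297   0.2366  1.908 ]
0 0 -0.819 0.1065 0.1209 -0.0028 0
-> [ 0.3974 -0.1565  0.2394  2.727 ]
0 0 -0.818 -0.0155 0.1603 -0.0028 0
-> [ 0.4762 -0.016   0.2422  3.545 ]
0 0 -0.818 -0.1277 0.0983 -0.0028 0
-> [0.555  0.1245 0.245  4.363 ]
```

Request:
move_arm(
  deltas="0 0 -0.409 0.0568 -0.0571 -0.0014 0; 0 0 -0.818 0.1136 -0.1142 -0.0028 0; 0 0 -0.818 0.1136 -0.1142 -0.0028 0; 0 0 -0.818 0.1136 -0.1142 -0.0028 0; 0 0 -0.818 0.1136 -0.1142 -0.0028 0; 0 0 -0.818 0.1136 -0.1142 -0.0028 0; 0 0 -0.818 0.1136 -0.1142 -0.0028 0; 0 0 -0.818 0.1136 -0.1142 -0.0028 0",
)

```text
t: 0.77
position: [0.24, -0.4371, 0.2337]
tcp_rot: [-3.141, -0.0, 1.093]
contact_force: [0.0, -0.1, 0.0]
gripper_width: 0.0852
```

Request:
move_arm(
  deltas="0 0 -0.818 0.161 0.0049 -0.0028 0; 0 0 -0.818 0.161 0.0049 -0.0028 0; 0 0 -0.818 0.161 0.0049 -0.0028 0; 0 0 -0.818 0.161 0.0049 -0.0028 0; 0 0 -0.818 0.161 0.0049 -0.0028 0; 0 0 -0.818 0.161 0.0049 -0.0028 0; 0 0 -0.818 0.161 0.0049 -0.0028 0; 0 0 -0.818 0.161 0.0049 -0.0028 0",
)

```text
t: 1.43
position: [0.3188, -0.2968, 0.2366]
tcp_rot: [-3.141, -0.0, 1.908]
contact_force: [0.4, -0.0, 0.2]
gripper_width: 0.0857
```

Request:
move_arm(
  deltas="0 0 -0.819 0.1065 0.1209 -0.0028 0; 0 0 -0.819 0.1065 0.1209 -0.0028 0; 0 0 -0.819 0.1065 0.1209 -0.0028 0; 0 0 -0.819 0.1065 0.1209 -0.0028 0; 0 0 -0.819 0.1065 0.1209 -0.0028 0; 0 0 -0.819 0.1065 0.1209 -0.0028 0; 0 0 -0.819 0.1065 0.1209 -0.0028 0; 0 0 -0.819 0.1065 0.1209 -0.0028 0",
)

```text
t: 2.1
position: [0.3976, -0.1564, 0.2394]
tcp_rot: [-3.142, -0.001, 2.726]
contact_force: [0.2, 0.1, 0.2]
gripper_width: 0.0854
```

Request:
move_arm(
  deltas="0 0 -0.818 -0.0155 0.1603 -0.0028 0; 0 0 -0.818 -0.0155 0.1603 -0.0028 0; 0 0 -0.818 -0.0155 0.1603 -0.0028 0; 0 0 -0.818 -0.0155 0.1603 -0.0028 0; 0 0 -0.818 -0.0155 0.1603 -0.0028 0; 0 0 -0.818 -0.0155 0.1603 -0.0028 0; 0 0 -0.818 -0.0155 0.1603 -0.0028 0; 0 0 -0.818 -0.0155 0.1603 -0.0028 0",
)

```text
t: 2.77
position: [0.4764, -0.0161, 0.2421]
tcp_rot: [3.141, -0.001, -2.741]
contact_force: [-0.6, -0.1, -0.3]
gripper_width: 0.0851
```

Request:
move_arm(
  deltas="0 0 -0.818 -0.1277 0.0983 -0.0028 0; 0 0 -0.818 -0.1277 0.0983 -0.0028 0; 0 0 -0.818 -0.1277 0.0983 -0.0028 0; 0 0 -0.818 -0.1277 0.0983 -0.0028 0; 0 0 -0.818 -0.1277 0.0983 -0.0028 0; 0 0 -0.818 -0.1277 0.0983 -0.0028 0; 0 0 -0.818 -0.1277 0.0983 -0.0028 0; 0 0 -0.818 -0.1277 0.0983 -0.0028 0",
)

```text
t: 3.43
position: [0.5554, 0.1242, 0.2448]
tcp_rot: [3.141, -0.0, -1.924]
contact_force: [-0.2, -0.7, 1.1]
gripper_width: 0.0854
```

Request:
move_arm(
  deltas="0 0 0 0 0 0.03 0; 0 0 0 0 0 0.06 0; 0 0 0 0 0 0.08 0; 0 0 0 0 0 0.088 0; 0 0 0 0 0 0.088 0; 0 0 0 0 0 0.088 0.65; 0 0 0 0 0 0.088 0.65; 0 0 0 0 0 0.088 0.65",
)

```text
t: 4.1
position: [0.5562, 0.1245, 0.1597]
tcp_rot: [-3.138, 0.002, -1.922]
contact_force: [-0.3, 0.1, -0.1]
gripper_width: 0.0512
```

Request:
move_arm(
  deltas="0 0 0 0 0 0 0.65; 0 0 0 0 0 0 0.65; 0 0 0 0 0 0 0.65",
)

```text
t: 4.35
position: [0.5555, 0.1245, 0.158]
tcp_rot: [-3.141, 0.001, -1.921]
contact_force: [-0.5, -0.2, -0.8]
gripper_width: 0.0299
```

```bash
python3 - <<'E'
from h import *
p,d=cap('scene','s1'); im=cv2.imread('pics/s1.png')
cv2.imwrite('pics/s1z.png',cv2.resize(im[120:260,300:460],(0,0),fx=4,fy=4,interpolation=cv2.INTER_CUBIC))
E
```

```text
(no output)
```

View pics/s1z.png

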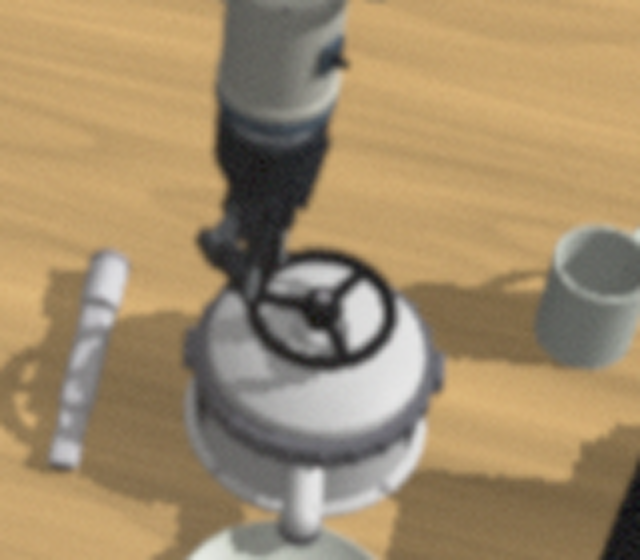

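```bash
python3 - <<'E'
from h import *
json.dump([.555,.1245,.157,4.363],open('cmd.json','w'))
C=np.array([.552,.1747])
th=np.linspace(273.4,10.2+2,49)[1:]
for k in range(6):
    T=[]
    for t in th[8*k:8*k+8]:
        a=np.radians(t); T.append((*(C+.05*np.array([np.cos(a),np.sin(a)])),.157,min(4.363,a),.71))
    plan(T)
E
```

```text
0 0 0 0.0014 0.0046 0 0.71; 0 0 0 0.0027 0.0092 0 0.71; 0 0 0 0.0035 0.0138 0 0.71; 0 0 0 0.0038 0.0186 0 0.71; 0 0 0.066 0.0038 0.0233 0 0.71; 0 0 0.161 0.0032 0.028 0 0.71; 0 0 0.256 0.0022 0.0327 0 0.71; 0 0 0.351 0.0008 0.0372 0 0.71
-> [0.5198 0.1365 0.157  4.012 ]
0 0 0.095 -0.0002 0.0047 0 0.71; 0 0 0.19 -0.0009 0.0094 0 0.71; 0 0 0.285 -0.002 0.014 0 0.71; 0 0 0.38 -0.0036 0.0185 0 0.71; 0 0 0.475 -0.0055 0.0229 0 0.71; 0 0 0.57 -0.0079 0.027 0 0.71; 0 0 0.665 -0.0106 0.0308 0 0.71; 0 0 0.76 -0.0137 0.0344 0 0.71
-> [0.5023 0.1691 0.157  3.252 ]
0 0 0.095 -0.0002 0.0048 0 0.71; 0 0 0.19 -0.0009 0.0095 0 0.71; 0 0 0.285 -0.002 0.0141 0 0.71; 0 0 0.38 -0.0036 0.0186 0 0.71; 0 0 0.475 -0.0055 0.0229 0 0.71; 0 0 0.57 -0.0079 0.027 0 0.71; 0 0 0.665 -0.0107 0.0309 0 0.71; 0 0 0.76 -0.0138 0.0345 0 0.71
-> [0.5122 0.2049 0.157  2.492 ]
0 0 0.095 -0.0002 0.0047 0 0.71; 0 0 0.19 -0.0009 0.0094 0 0.71; 0 0 0.285 -0.002 0.014 0 0.71; 0 0 0.38 -0.0035 0.0185 0 0.71; 0 0 0.475 -0.0055 0.0228 0 0.71; 0 0 0.57 -0.0079 0.0269 0 0.71; 0 0 0.664 -0.0106 0.0308 0 0.71; 0 0 0.759 -0.0137 0.0344 0 0.71
-> [0.5439 0.224  0.157  1.733 ]
0 0 0.095 -0.0002 0.0048 0 0.71; 0 0 0.19 -0.0009 0.0095 0 0.71; 0 0 0.285 -0.002 0.0141 0 0.71; 0 0 0.38 -0.0036 0.0186 0 0.71; 0 0 0.475 -0.0055 0.0229 0 0.71; 0 0 0.57 -0.0079 0.027 0 0.71; 0 0 0.665 -0.0107 0.0309 0 0.71; 0 0 0.76 -0.0138 0.0344 0 0.71
-> [0.5801 0.216  0.157  0.973 ]
0 0 0.095 -0.0002 0.0048 0 0.71; 0 0 0.19 -0.0008 0.0095 0 0.71; 0 0 0.285 -0.002 0.0141 0 0.71; 0 0 0.38 -0.0035 0.0186 0 0.71; 0 0 0.475 -0.0055 0.0229 0 0.71; 0 0 0.57 -0.0079 0.027 0 0.71; 0 0 0.665 -0.0106 0.0309 0 0.71; 0 0 0.76 -0.0137 0.0344 0 0.71
-> [0.6008 0.1853 0.157  0.213 ]
```

Request:
move_arm(
  deltas="0 0 0 0.0014 0.0046 0 0.71; 0 0 0 0.0027 0.0092 0 0.71; 0 0 0 0.0035 0.0138 0 0.71; 0 0 0 0.0038 0.0186 0 0.71; 0 0 0.066 0.0038 0.0233 0 0.71; 0 0 0.161 0.0032 0.028 0 0.71; 0 0 0.256 0.0022 0.0327 0 0.71; 0 0 0.351 0.0008 0.0372 0 0.71",
)

```text
t: 5.07
position: [0.5198, 0.1351, 0.1574]
tcp_rot: [-3.14, -0.001, -2.278]
contact_force: [0.7, -5.0, 1.0]
gripper_width: 0.0249
```

```bash
python3 - <<'E'
from h import *
p,d=cap('scene','s2'); im=cv2.imread('pics/s2.png')
cv2.imwrite('pics/s2z.png',cv2.resize(im[120:260,300:460],(0,0),fx=4,fy=4,interpolation=cv2.INTER_CUBIC))
s=read_state(); print(s['joint_pos'].round(3),s['contact_force'].round(2),s['torque'].round(2))
E
```

```text
[ 1.940e-01 -8.100e-02  1.534e+00 -1.000e-03  1.689e+00 -2.237e+00] [ 0.27 -0.16  0.49] [-0.11 -0.05  0.  ]
```

View pics/s2z.png

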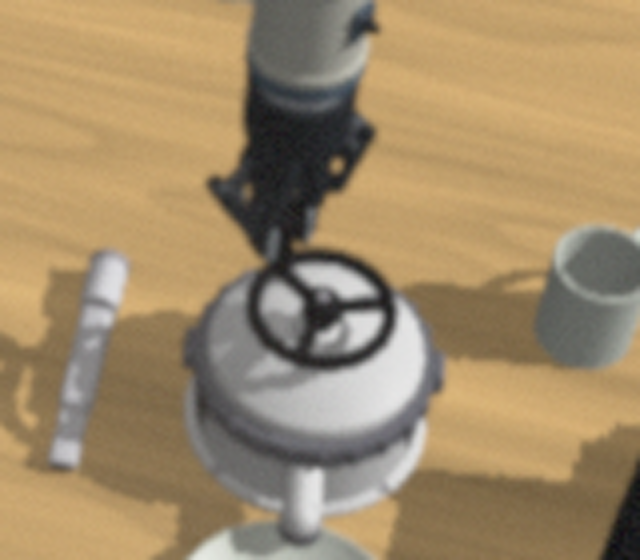

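The wheel turned with the tool: the spoke below the handle is now near (285,265), and forces are small. Next I continue cranking.

Request:
move_arm(
  deltas="0 0 0.095 -0.0002 0.0047 0 0.71; 0 0 0.19 -0.0009 0.0094 0 0.71; 0 0 0.285 -0.002 0.014 0 0.71; 0 0 0.38 -0.0036 0.0185 0 0.71; 0 0 0.475 -0.0055 0.0229 0 0.71; 0 0 0.57 -0.0079 0.027 0 0.71; 0 0 0.665 -0.0106 0.0308 0 0.71; 0 0 0.76 -0.0137 0.0344 0 0.71",
)

```text
t: 5.78
position: [0.5018, 0.1683, 0.1573]
tcp_rot: [-3.14, -0.002, -3.035]
contact_force: [-1.3, -4.4, 1.1]
gripper_width: 0.0248
```

Request:
move_arm(
  deltas="0 0 0.095 -0.0002 0.0048 0 0.71; 0 0 0.19 -0.0009 0.0095 0 0.71; 0 0 0.285 -0.002 0.0141 0 0.71; 0 0 0.38 -0.0036 0.0186 0 0.71; 0 0 0.475 -0.0055 0.0229 0 0.71; 0 0 0.57 -0.0079 0.027 0 0.71; 0 0 0.665 -0.0107 0.0309 0 0.71; 0 0 0.76 -0.0138 0.0345 0 0.71",
)

```text
t: 6.45
position: [0.5113, 0.2049, 0.1572]
tcp_rot: [-3.14, -0.002, 2.489]
contact_force: [-2.7, -1.7, 1.4]
gripper_width: 0.0246
```

Request:
move_arm(
  deltas="0 0 0.095 -0.0002 0.0047 0 0.71; 0 0 0.19 -0.0009 0.0094 0 0.71; 0 0 0.285 -0.002 0.014 0 0.71; 0 0 0.38 -0.0035 0.0185 0 0.71; 0 0 0.475 -0.0055 0.0228 0 0.71; 0 0 0.57 -0.0079 0.0269 0 0.71; 0 0 0.664 -0.0106 0.0308 0 0.71; 0 0 0.759 -0.0137 0.0344 0 0.71",
)

```text
t: 7.12
position: [0.5433, 0.2243, 0.1572]
tcp_rot: [-3.139, -0.0, 1.731]
contact_force: [-3.1, -1.3, 1.8]
gripper_width: 0.0244
```

Request:
move_arm(
  deltas="0 0 0.095 -0.0002 0.0048 0 0.71; 0 0 0.19 -0.0009 0.0095 0 0.71; 0 0 0.285 -0.002 0.0141 0 0.71; 0 0 0.38 -0.0036 0.0186 0 0.71; 0 0 0.475 -0.0055 0.0229 0 0.71; 0 0 0.57 -0.0079 0.027 0 0.71; 0 0 0.665 -0.0107 0.0309 0 0.71; 0 0 0.76 -0.0138 0.0344 0 0.71",
)

```text
t: 7.78
position: [0.5795, 0.2162, 0.1572]
tcp_rot: [-3.14, 0.001, 0.971]
contact_force: [-2.2, -0.4, 1.1]
gripper_width: 0.0244
```

```bash
python3 - <<'E'
from h import *
p,d=cap('scene','s3'); im=cv2.imread('pics/s3.png')
cv2.imwrite('pics/s3z.png',cv2.resize(im[120:260,300:460],(0,0),fx=4,fy=4,interpolation=cv2.INTER_CUBIC))
s=read_state(); print(s['joint_pos'].round(3),s['contact_force'].round(2),s['torque'].round(2))
E
```

```text
[0.301 0.141 1.308 0.    1.694 0.907] [-1.07 -0.82  0.08] [-0.    0.03 -0.03]
```

View pics/s3z.png

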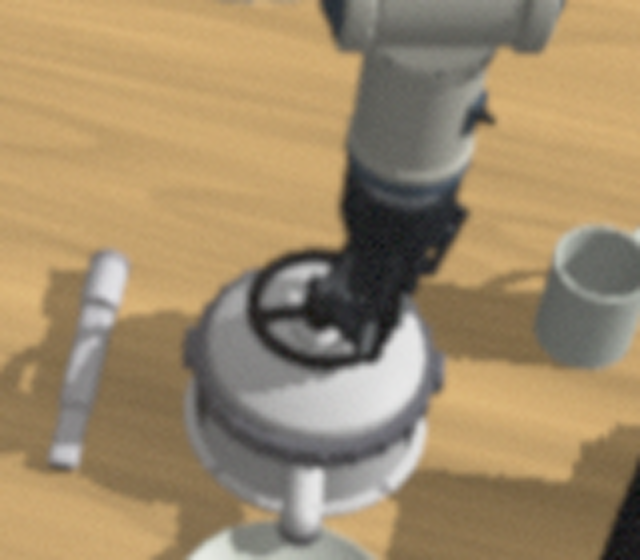

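Request:
move_arm(
  deltas="0 0 0.095 -0.0002 0.0048 0 0.71; 0 0 0.19 -0.0008 0.0095 0 0.71; 0 0 0.285 -0.002 0.0141 0 0.71; 0 0 0.38 -0.0035 0.0186 0 0.71; 0 0 0.475 -0.0055 0.0229 0 0.71; 0 0 0.57 -0.0079 0.027 0 0.71; 0 0 0.665 -0.0106 0.0309 0 0.71; 0 0 0.76 -0.0137 0.0344 0 0.71",
)

```text
t: 8.5
position: [0.6002, 0.186, 0.157]
tcp_rot: [-3.14, 0.001, 0.213]
contact_force: [-2.9, 1.4, -0.2]
gripper_width: 0.0249
```

```bash
python3 - <<'E'
from h import *
C=np.array([.552,.1747]); a=np.radians(10.1)
q=(*(C+.05*np.array([np.cos(a),np.sin(a)])),.157,.213)
plan([(*q,.71),(*q,1)])
E
```

```text
0 0 0 0 0.0019 0 0.71; 0 0 0 0 0.0019 0 1
-> [0.6012 0.1834 0.157  0.213 ]
```

Request:
move_arm(
  deltas="0 0 0 0 0.0019 0 0.71; 0 0 0 0 0.0019 0 0.71; 0 0 0 0 0.0019 0 0.74; 0 0 0 0 0.0019 0 0.76; 0 0 0 0 0.0019 0 0.78; 0 0 0 0 0.0019 0 0.78; 0 0 0 0 0.0019 0 0.78; 0 0 0 0 0.0019 0 0.78",
)

```text
t: 9.17
position: [0.6014, 0.1836, 0.1574]
tcp_rot: [-3.141, -0.0, 0.214]
contact_force: [-1.2, 1.8, 0.7]
gripper_width: 0.0201
```

```bash
python3 - <<'E'
from h import *
s=read_state(); C=np.array([.552,.1747]); d=s['position'][:2]-C
print(s['position'].round(4),np.degrees(np.arctan2(d[1],d[0])),np.hypot(*d),s['contact_force'].round(2),s['tcp_rot'].round(3),s['gripper_width'])
E
```

```text
[0.6014 0.1836 0.1574] 10.260711254852064 0.05020625450896915 [-1.24  1.8   0.66] [-3.141 -0.     0.214] 0.020069371697186963
```

Request:
move_arm(
  deltas="0 0 0 0 0 0 0.6; 0 0 0 0 0 0 0.3; 0 0 0 0 0 0 0; 0 0 0 0 0 0 0; 0 0 0 0 0 -0.02 0; 0 0 0 0 0 -0.05 0; 0 0 0 0 0 -0.08 0; 0 0 0 0 0 -0.1 0",
)

```text
t: 9.83
position: [0.6018, 0.1832, 0.2607]
tcp_rot: [3.141, -0.003, 0.213]
contact_force: [1.3, 0.5, 2.0]
gripper_width: 0.0854
```

```bash
python3 - <<'E'
from h import *
json.dump([.6012,.1834,.257,.213],open('cmd.json','w'))
s=read_state(); print(s['position'],s['gripper_width'])
# move over dial, yaw .937
b=np.array([.575,-.179,.20,.937]); a=np.array([.6012,.1834,.257,.213])
m=np.array([.57,.0,.25,.6]); plan([(*m,0)]); plan([(*b,0)])
E
```

```text
[0.60179635 0.18322554 0.26065172] 0.0854305103476883
0 0 -0.387 -0.0693 0.1727 0.007 0
-> [ 0.57 -0.    0.25  0.6 ]
0 0 -0.337 -0.0969 0.1505 0.05 0
-> [ 0.575 -0.179  0.2    0.937]
```

Request:
move_arm(
  deltas="0 0 -0.387 -0.0693 0.1727 0.007 0; 0 0 -0.387 -0.0693 0.1727 0.007 0; 0 0 -0.387 -0.0693 0.1727 0.007 0; 0 0 -0.387 -0.0693 0.1727 0.007 0; 0 0 -0.387 -0.0693 0.1727 0.007 0; 0 0 -0.387 -0.0693 0.1727 0.007 0; 0 0 -0.387 -0.0693 0.1727 0.007 0; 0 0 -0.387 -0.0693 0.1727 0.007 0",
)

```text
t: 10.5
position: [0.5704, 0.0003, 0.2504]
tcp_rot: [-3.141, -0.001, 0.6]
contact_force: [-0.3, -0.2, -0.2]
gripper_width: 0.0853
```

Request:
move_arm(
  deltas="0 0 -0.337 -0.0969 0.1505 0.05 0; 0 0 -0.337 -0.0969 0.1505 0.05 0; 0 0 -0.337 -0.0969 0.1505 0.05 0; 0 0 -0.337 -0.0969 0.1505 0.05 0; 0 0 -0.337 -0.0969 0.1505 0.05 0; 0 0 -0.337 -0.0969 0.1505 0.05 0; 0 0 -0.337 -0.0969 0.1505 0.05 0; 0 0 -0.337 -0.0969 0.1505 0.05 0",
)

```text
t: 11.17
position: [0.5758, -0.1774, 0.2006]
tcp_rot: [-3.141, -0.001, 0.938]
contact_force: [-0.5, 1.2, -0.7]
gripper_width: 0.085
```

```bash
python3 - <<'E'
from h import *
for n in('top','scene'):
    p,d=cap(n,n+'4'); X=world(n,d); Y=X.reshape(-1,3); G=p.reshape(-1,3).max(1)
    near=np.hypot(Y[:,0]-.552,Y[:,1]-.174)<.08
    q=Y[near&(Y[:,2]>.187)&(Y[:,2]<.2)]; q2=Y[near&(Y[:,2]>.155)&(Y[:,2]<.2)&(np.hypot(Y[:,0]-.552,Y[:,1]-.1747)>.03)]
    for k in(q,q2):
        m=k.mean(0); print(n,len(k),m,np.degrees(np.arctan2(m[1]-.1747,m[0]-.552)))
a=cv2.imread('pics/top4.png')[145:250,225:325]; b=cv2.imread('pics/scene4.png')[150:290,320:430]
cv2.imwrite('pics/z4.png',np.hstack([cv2.resize(a,(400,420),interpolation=2),cv2.resize(b,(330,420),interpolation=2)]))
E
```

```text
top 46 [0.60059564 0.18433197 0.19199629] 11.21109358151451
top 71 [0.59936811 0.18225587 0.18523834] 9.063115160607133
scene 38 [0.60226471 0.18331763 0.19238512] 9.728486129065507
scene 98 [0.60506097 0.18314955 0.17924767] 9.047947452661624
```

View pics/z4.png

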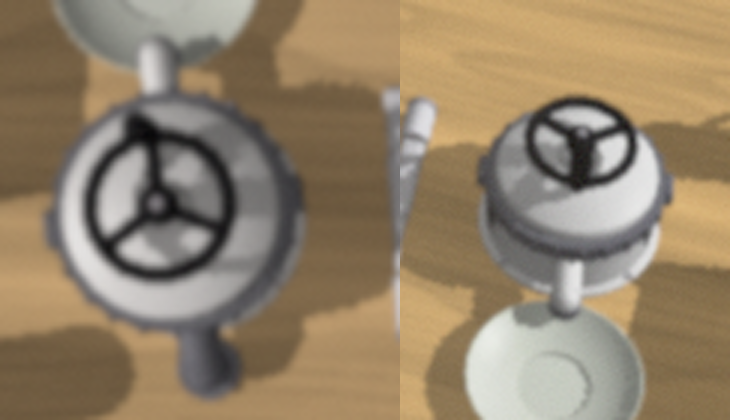

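The handle stands over the spout: it measures about 9–11°, against a spout bearing of about 10°. Next is the dial.

Request:
move_arm(
  deltas="0 0 0 0 0 0.035 0; 0 0 0 0 0 0.07 0; 0 0 0 0 0 0.095 0; 0 0 0 0 0 0.103 0; 0 0 0 0 0 0.103 0; 0 0 0 0 0 0.103 0.4; 0 0 0 0 0 0.103 0.6; 0 0 0 0 0 0.103 0.7",
)

```text
t: 11.93
position: [0.5766, -0.1792, 0.1003]
tcp_rot: [3.137, -0.001, 0.937]
contact_force: [0.4, 0.5, 0.4]
gripper_width: 0.0515
```

Request:
move_arm(
  deltas="0 0 0 0 0 0 0.8; 0 0 0 0 0 0 0.9; 0 0 0 0 0 0 1; 0 0 0 0 0 0 1; 0 0 0 0 0 0 1",
)

```text
t: 12.35
position: [0.5754, -0.1791, 0.0983]
tcp_rot: [3.141, -0.0, 0.937]
contact_force: [-1.6, 1.3, 5.8]
gripper_width: 0.0128
```

```bash
python3 - <<'E'
from h import *
s=read_state(); print({k:np.round(v,4) for k,v in s.items()})
p,d=cap('scene','s5'); im=cv2.imread('pics/s5.png')
cv2.imwrite('pics/s5z.png',cv2.resize(im[100:240,190:350],(0,0),fx=4,fy=4,interpolation=cv2.INTER_CUBIC))
E
```

```text
{'t': np.float64(12.35), 'joint_pos': array([-3.5820e-01,  1.1140e-01,  1.4444e+00,  1.0000e-04,  1.5848e+00,
        2.7580e-01]), 'qd': array([ 0.0006,  0.0007,  0.0004, -0.0002, -0.0014,  0.0022]), 'tau': array([-1.92000e-01, -4.33678e+01, -3.93358e+01, -5.44000e-02,
       -6.21100e-01,  2.64000e-02]), 'position': array([ 0.5754, -0.1791,  0.0983]), 'tcp_rot': array([ 3.1406e+00, -3.0000e-04,  9.3680e-01]), 'contact_force': array([-1.5673,  1.2612,  5.7851]), 'torque': array([0.1178, 0.2895, 0.0173]), 'gripper_width': np.float64(0.0128)}
```

View pics/s5z.png

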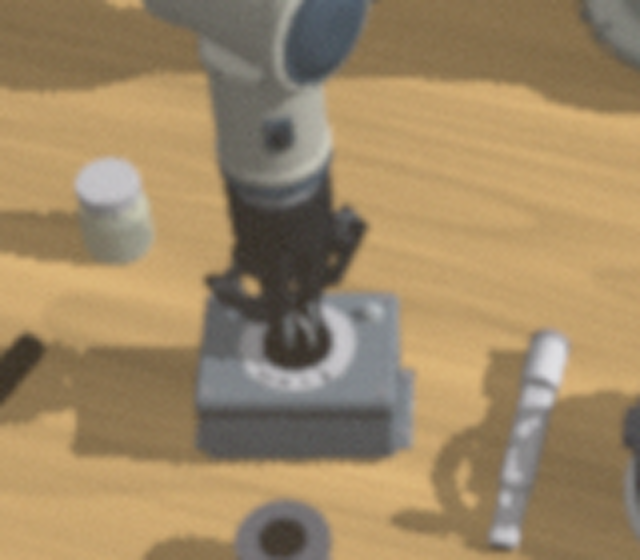

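Request:
move_arm(
  deltas="0 0 0.08 0 0 0 1; 0 0 0.16 0 0 0 1; 0 0 0.24 0 0 0 1; 0 0 0.32 0 0 0 1; 0 0 0.4 0 0 0 1; 0 0 0.48 0 0 0 1; 0 0 0.56 0 0 0 1; 0 0 0.64 0 0 0 1",
)

```text
t: 13.07
position: [0.5758, -0.1796, 0.0983]
tcp_rot: [3.14, -0.002, 0.293]
contact_force: [-0.5, -0.7, 5.3]
gripper_width: 0.0129
```

Request:
move_arm(
  deltas="0 0 0.08 0 0 0 1; 0 0 0.16 0 0 0 1; 0 0 0.24 0 0 0 1; 0 0 0.32 0 0 0 1; 0 0 0.4 0 0 0 1; 0 0 0.48 0 0 0 1; 0 0 0.56 0 0 0 1; 0 0 0.63 0 0 0 1",
)

```text
t: 13.73
position: [0.5757, -0.1802, 0.0983]
tcp_rot: [3.14, -0.003, -0.338]
contact_force: [-0.2, -3.3, 4.2]
gripper_width: 0.0125
```

Request:
move_arm(
  deltas="0 0 0 0 0 0 1; 0 0 0 0 0 0 1; 0 0 0 0 0 0 1; 0 0 0 0 0 0 1",
)

```text
t: 14.07
position: [0.5757, -0.1802, 0.0983]
tcp_rot: [3.14, -0.003, -0.331]
contact_force: [0.5, -4.4, 5.1]
gripper_width: 0.0127
```

```bash
python3 - <<'E'
from h import *
s=read_state(); print({k:np.round(v,4) for k,v in s.items()})
cap('scene','s6');cap('top','t6'); im=cv2.imread('pics/s6.png');b=cv2.imread('pics/t6.png')
cv2.imwrite('pics/z6.png',np.hstack([cv2.resize(im[170:230,230:305],(400,320),interpolation=2),cv2.resize(b[165:225,345:420],(400,320),interpolation=2)]))
E
```

```text
{'t': np.float64(14.0667), 'joint_pos': array([-0.3589,  0.1116,  1.4441, -0.0016,  1.5831,  1.5431]), 'qd': array([ 0.0008, -0.0005, -0.0002, -0.0004, -0.001 , -0.0021]), 'tau': array([  2.4323, -43.1346, -37.6455,   1.4261,   0.6196,   0.1596]), 'position': array([ 0.5757, -0.1802,  0.0983]), 'tcp_rot': array([ 3.1399e+00, -2.7000e-03, -3.3120e-01]), 'contact_force': array([ 0.5157, -4.4119,  5.1388]), 'torque': array([-0.7822, -0.0294,  0.1436]), 'gripper_width': np.float64(0.0127)}
```

View pics/z6.png

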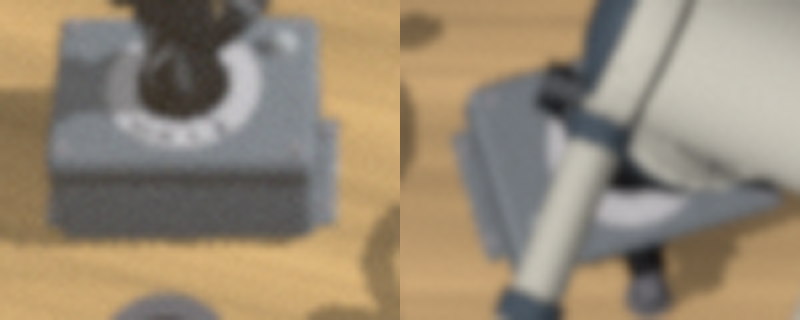

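Request:
move_arm(
  deltas="0 0 0.015 0 0 0 1; 0 0 0.015 0 0 0 1; 0 0 0.015 0 0 0 1; 0 0 0.015 0 0 0 1; 0 0 0.015 0 0 0 1; 0 0 0.015 0 0 0 1",
)

```text
t: 14.67
position: [0.5757, -0.1802, 0.0983]
tcp_rot: [3.14, -0.003, -0.346]
contact_force: [0.5, -5.8, 6.5]
gripper_width: 0.0127
```

```bash
python3 - <<'E'
from h import *
s=read_state(); print({k:np.round(v,4) for k,v in s.items()})
p,d=cap('scene','s7'); X=world('scene',d); Y=X.reshape(-1,3)
q=Y[(np.hypot(Y[:,0]-.552,Y[:,1]-.174)<.08)&(Y[:,2]>.187)&(Y[:,2]<.2)]; print(q.mean(0))
im=cv2.imread('pics/s7.png'); cv2.imwrite('pics/s7z.png',cv2.resize(im,(800,500)))
E
```

```text
{'t': np.float64(14.6667), 'joint_pos': array([-0.3588,  0.1116,  1.4441, -0.0016,  1.5831,  1.5581]), 'qd': array([-0.0014,  0.0011, -0.0009, -0.0002, -0.0008,  0.0004]), 'tau': array([  2.4577, -43.1345, -37.6451,   1.4419,   0.6189,   0.169 ]), 'position': array([ 0.5757, -0.1802,  0.0983]), 'tcp_rot': array([ 3.140e+00, -2.700e-03, -3.462e-01]), 'contact_force': array([ 0.4643, -5.8089,  6.476 ]), 'torque': array([-0.7963, -0.0178,  0.1607]), 'gripper_width': np.float64(0.0127)}
[0.60202197 0.18306587 0.19249486]
```

View pics/s7z.png

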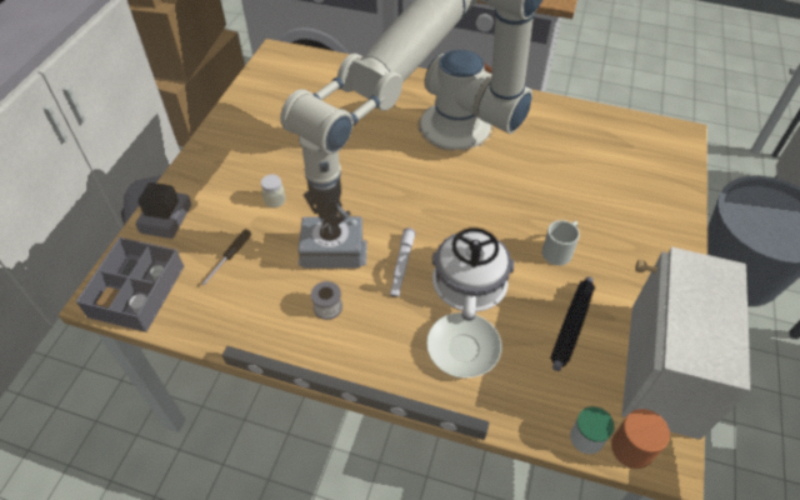

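The picture shows the bystanders in place, the wheel handle over the spout near (475,258), and the gripper holding the dial at (330,230).

```bash
python3 -c "
from plant import order; print(order.sign_off())"
```

```text
the job is handed in; nothing more can be done
None
```

I cranked the handwheel clockwise, about 263°, until its handle stood over the dust spout, and left it there. I then gripped the dial, turned it clockwise past the first two clicks to the purge position, and handed the job in at about 15 s while still holding it.

- **Wheel:** the handle's bearing measured 9–11° in the two cameras, against about 10° for the spout (individual readings 9.6–10.7°). A last picture, taken while holding the dial, showed it unmoved.
- **Dial:** the tool had turned about 1.28 rad from off, where the third click is at 1.26 and the end stop at 1.34. The holding moment was 0.16 Nm, which fits the spring there, with no sign of the end stop. I took the dial angle from the tool's turn. The gripper hid the pointer, so I could not confirm it in a picture.
- **Forces and bystanders:** the reported forces stayed under about 9 N. The other things on the bench looked unmoved in the last picture; I did not measure their positions.

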